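Set the loose collar on the label roll stand

ROBOT

A 6-joint arm with a two-finger parallel gripper is mounted at the origin on a cart in front of the work surface, level with it; the furniture and walls round the work are solid. World frame = base frame: x ahead of the robot, y to its left, z up, the work surface at z = 0. Lengths are in m, angles in rad, forces in N, time in s.
With the tool pointing down it reaches from about 0.275 to 0.75 m from the base axis. Payload 10.2 kg.
Tool frame: the origin (TCP) lies at the very end of the fingers, on their centre line; the grasp point (between the pads) lies 19 mm behind it (grip_depth is the distance from the TCP to the grasp point, in m); x points along the fingers, y is the direction in which the jaws open and shut, and the axes are right-handed (so a half turn about x gives the same grasp; the last joint's range is limited). The gripper opens to 88 mm and grips with 3 to 60 N. Pads are 18 mm wide; open, the fingers measure 123 mm over their backs; the gripper's body (75 mm by 187 mm) begins 45 mm behind the grasp point.
Start: joints at [1.104, 0.313, 1.498, -0, 1.331, -0.223], TCP at [0.127, 0.509, 0.239] pointing down, gripper open.
Joint ranges: [-2.94, 2.94], [-0.97, 2.17], [0.19, 2.56], [-1.23, 4.37], [0.02, 3.11], [-2.88, 2.88]. Speed limits (rad/s): [2.39, 2.39, 3.01, 3.14, 3.14, 3.14].

INTERFACE

Orientations are given as a unit quaternion [x, y, z, w].
In Python, from workcell import get_obs, get_image, camera_params, job_done, regions_of, grip_depth gives the robot as it stands. The module is installed in compiled form; this text tells all that it offers.
- The arm moves only by the tool jog_arm, never from a script. Its argument "commands" is a list of rows, each an object with "offset": the shift along the world's x, y, z in mm, a list of three; "twist": the turn, a rotation vector about the world's x, y, z in degrees, a list of three; "jaw": the finger opening in mm, from 0 to 88.1. A call has 1 to 12 rows; each row shifts and turns the pose as measured when the row begins; what a row does not reach is not made up. A row lasts 1/8 s, in which the tool goes at most 62.5 mm and 10.7 degrees, less where a joint would pass 70% of its speed; a pose out of reach is approached as far as the arm can. A call is refused whole if a number of a shift passes 62.5 or a number of a turn 10.7, either way. A call with a gripper value outside its range is refused whole. The fingers move at their own pace and stop on an object; "force" is the grip in N (left out, the last holds). Time passes only in rows, so rows that do not move let the fingers close. It gives the time, the measured TCP pose, the force and the opening at its end, in the units of the state.
- get_obs(): the state, without advancing time (a new reading comes with each control period).
- get_image(name): name is "side" or "top" or "wrist"; returns (picture, depth): 480x640x3 uint8, blue, green, red; 480x640 float32, m along the optical axis (not along the pixel's ray), 0 where there is no reading.
- camera_params(name): a dict with "camera_matrix" (3x3 intrinsics, pixels), "R" (3x3) and "t" (3): a world point X has camera coordinates R X + t. Camera axes: x right, y down, z forward; pixel columns grow to the right and rows downward; lengths in m; the calibration is good to about 2 mm. A picture is of the moment at which its call begins: read the wrist's pose just before it. camera_params takes no time and is no camera call; for the wrist camera it gives the pose at the moment of the call.
- job_done(): hands the job in, once; it reports no verdict.
Trained networks look in the newest picture that a camera, given by its name, has taken for a name from the list of things; names that differ only in an ending like _2 or _b are one class to them, and where a whole thing is asked for, a point or a joint stands for the part that bears it (a point fixed in the world has none). Each returns a list of dicts, best first, with "confidence" (0 to 1); they miss things now and then, are a little off and sometimes report something else, mostly with a low value. They report only what shows in the picture. A call takes as long as a camera call.
- regions_of(target, camera): "pixels" (480x640 bool, what is visible of it) and "location" ([row, column] in pixels, amid what is visible of it).
The state is a dict: "t": time; "joints": joint angles; "joint_velocities": joint speeds; "joint_efforts": joint torques, N m; "tcp_pos": TCP position; "ee_rot": TCP orientation; "force": force on the tool from outside, world axes, zero at the start; "ft_torque": the same for the moment, N m; "opening": finger opening in m.
Only numpy, scipy, OpenCV 4.12 (cv2) and the standard library are available. Lean on these libraries where they do the work, as an engineer would, in place of code of your own. Each camera call takes 0.05 s, during which the arm holds its last target.

TASK

One of the two collars on the label roll stand has come loose and slipped round, so its screw handle leans over towards the front of the stand. Turn that collar on the shaft until its set screw faces the flat on top of the shaft, so that the handle stands straight up, then tighten the screw: turn its handle clockwise (seen from above) until the bar lies square across the shaft. Let go with the screw still standing over the flat.

Things in the scene. Friction and masses are not known exactly. Their poses are not given: they have to be found in the camera images.
- stand: Label roll stand, fixed: base 130 x 290 mm, bearings 89 mm high at its ends, level shaft 20 thick, axis 70 mm above the table. The shaft does not turn; its flat, 15 mm wide, runs along its top and faces straight up. Label roll at mid-shaft (50 mm wide, top 112 high). Origin: middle of the base's underside, on the table; x across the shaft to the back (away from the robot), y along the shaft, z up.
- handle (a point): Centre of the black T-bar of the loose collar's screw: 42 mm long, 12 thick, 22 high along the screw, on an 8 mm stem; 70 mm from the shaft's axis, so 140 mm above the table when upright. z points along the screw away from the shaft, y along the bar. The other collar looks the same but is already set: handle upright, bar across the shaft; it does not move.
- collar (a joint): Turn of the loose collar (steel ring 44 mm across, 18 wide, 65 mm from the stand's middle on either side of the roll; it cannot slide), rad: 0 = screw faces the flat, handle straight up; positive = handle leans to the stand's front (-x). Turns from -1 to 1 against steady friction, 2 to 3 N at the bar, and stays where left.
- screw (a joint): Turn of the loose collar's screw, rad: 0 = loose, bar along the shaft; grows clockwise as seen from above the upright handle; 1.57 = tight, bar square across the shaft, at its stop. Turns against light friction (0.06 N m), stays where left, does not move in or out.

How it is judged:
By the outcome, as a careful person would: the job done as asked, in the order asked, and still so for the second after the job is handed in, with the robot touching nothing.
It also fails if it takes over 35 s, if anything falls off the work surface, if the arm or the gripper's body presses on something with over 40 N, if the wrist force passes 120 N, or if a joint passes its speed limit or range.

## Working session

There is one attempt and no reset: what is moved stays moved. The work goes in short steps, Python scripts to look and compute and a tool call to move; the robot and the scene stay as the last step left them, time stands still between calls to the robot, and variables do not carry over. Pictures are saved under pics/ and viewed, and the job is handed in when it is done.

Besides the shell and the picture viewer there is one more tool, called after ">>>" by a JSON object that holds its "op" and its "data", one argument or row to a line. jog_arm: Moves the arm, as the interface text tells. Its arguments: {"type":"object","properties":{"commands":{"type":"array"},"force":{"type":"number"}},"required":["commands"]}

```bash
mkdir -p pics
cat > h.py <<'E'
import numpy as np, cv2
from workcell import *
def pts(name, mask, depth):
    P=camera_params(name);K=np.array(P["camera_matrix"]);R=np.array(P["R"]);t=np.array(P["t"])
    v,u=np.nonzero(mask&(depth>0));z=depth[v,u]
    c=np.stack([(u-K[0,2])/K[0,0]*z,(v-K[1,2])/K[1,1]*z,z],1)
    return (c-t)@R
E
python3 - <<'E'
from h import *
o=get_obs();print(o)
for n in ["side","top"]:
    im,d=get_image(n);cv2.imwrite(f"pics/{n}0.png",im);np.save(f"pics/{n}0.npy",d)
    for tg in ["handle","stand"]:
        for r in regions_of(tg,n):
            p=pts(n,r["pixels"],d)
            print(n,tg,r["confidence"],r["location"],r["pixels"].sum(),np.median(p,0).round(3) if len(p) else None, p.min(0).round(3) if len(p) else None,p.max(0).round(3) if len(p) else None)
E
```

```text
{'t': 0.0, 'joints': array([ 1.10358711e+00,  3.13433370e-01,  1.49841752e+00, -2.58485374e-05,
        1.33100492e+00, -2.23423029e-01]), 'joint_velocities': array([ 1.85716996e-04, -1.61769224e-03, -5.31811688e-04, -9.15198069e-05,
       -1.33417223e-03,  4.55859060e-04]), 'joint_efforts': array([-2.10858976e-03, -4.02206683e+01, -2.52269965e+01,  6.93279225e-02,
        3.51411360e-02, -1.34587963e-04]), 'tcp_pos': array([0.12664102, 0.50924595, 0.23817695]), 'ee_rot': array([ 0.08555274,  0.70200315, -0.08639921,  0.70171752]), 'force': array([-0.39777223,  0.16870565, -0.09257393]), 'ft_torque': array([0.02164308, 0.00919802, 0.00493578]), 'opening': 0.08828921074743698}
side handle 0.68 [218.6, 273.0] 360 [0.513 0.295 0.128] [0.498 0.279 0.028] [0.557 0.505 0.141]
side stand 0.59 [322.0, 288.9] 10340 [0.511 0.159 0.014] [ 0.439  0.067 -0.004] [0.63  0.487 0.149]
top handle 0.78 [280.1, 263.4] 447 [0.512 0.302 0.138] [0.498 0.284 0.014] [0.541 0.338 0.145]
top stand 0.94 [280.7, 315.6] 14725 [0.52  0.23  0.017] [ 0.44   0.056 -0.004] [0.625 0.399 0.153]
```

View pics/side0.png

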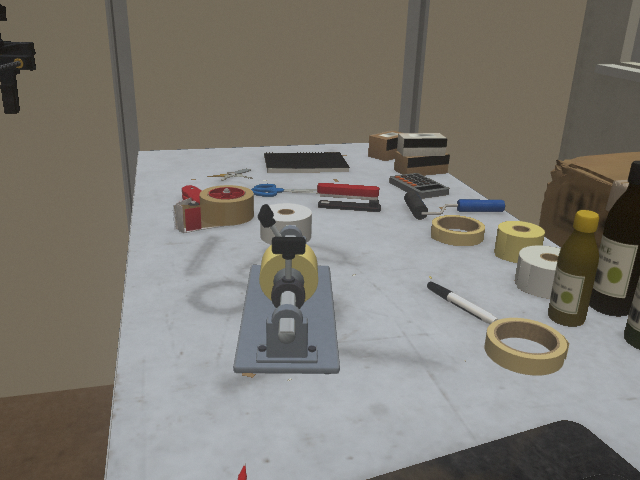

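View pics/top0.png

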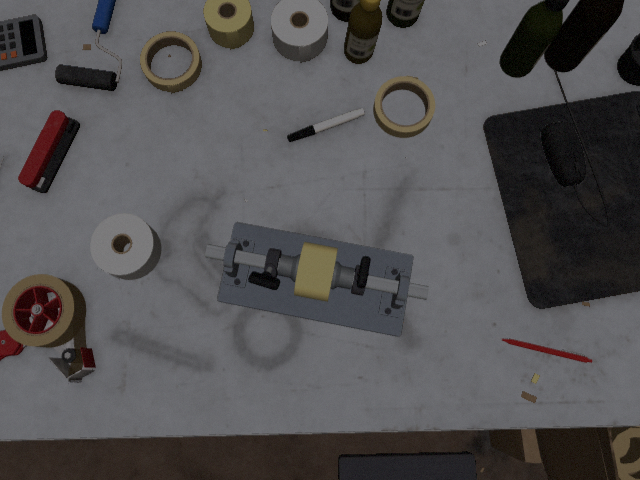

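The stand is at about (315,278) in the top view. The loose collar is the left one, with its bar at (264,281) lying along the shaft and leaning to the front. The set one is at (362,274). Next I measure the stand pose and the handle.

```bash
cat >> h.py <<'E'
def stand_fit(n="top"):
    im,d=get_image(n)
    r=regions_of("stand",n)[0]; p=pts(n,r["pixels"],d)
    return im,d,r,p
E
python3 - <<'E'
from h import *
im,d,r,p=stand_fit()
b=p[(p[:,2]>0.004)&(p[:,2]<0.025)]
rect=cv2.minAreaRect((b[:,:2]*1000).astype(np.float32));print(rect, np.percentile(b[:,2],[10,50,90]))
# high points
m=np.ones(d.shape,bool);q=pts("top",m,d)
q=q[(q[:,0]>.4)&(q[:,0]<.66)&(q[:,1]>.03)&(q[:,1]<.43)]
c=np.array(rect[0])/1000
w,h=rect[1];a=np.deg2rad(rect[2]); 
if w>h: ya=np.array([np.cos(a),np.sin(a)])
else: ya=np.array([-np.sin(a),np.cos(a)])
if ya[1]<0: ya=-ya
xa=np.array([ya[1],-ya[0]])
print("c",c,"ya",ya,"yaw",np.rad2deg(np.arctan2(xa[1],xa[0])))
L=np.c_[(q[:,:2]-c)@xa,(q[:,:2]-c)@ya,q[:,2]]
for nm,s in (("loose",L[:,1]>0.035),("set",L[:,1]<-0.035)):
    k=L[s&(L[:,2]>0.112)&(abs(L[:,0])<.1)&(abs(L[:,1])<.11)]
    print(nm,len(k),k.mean(0),k.min(0),k.max(0)); print(cv2.minAreaRect((k[:,:2]*1000).astype(np.float32)))
k=L[(abs(L[:,1])>.105)&(abs(L[:,1])<.17)&(L[:,2]>0.06)&(abs(L[:,0])<.05)];print("shaft/bearing x",np.median(k,0))
k=L[(abs(L[:,1])<.03)&(L[:,2]>0.1)&(abs(L[:,0])<.05)];print("roll",k.min(0),k.max(0),k.mean(0))
im2=im[200:360,190:450];cv2.imwrite("pics/z1.png",cv2.resize(im2,None,fx=3,fy=3))
im,d=get_image("side");cv2.imwrite("pics/z2.png",cv2.resize(im[190:380,220:360],None,fx=4,fy=3.1*1.0))
E
```

```text
((532.33447265625, 232.63601684570312), (289.2249450683594, 130.32093811035156), 77.56534576416016) [0.01322188 0.01550429 0.01908858]
c [0.53233447 0.23263602] ya [0.21532601 0.97654222] yaw -12.434654235839847
loose 402 [-0.03557977  0.0645956   0.13658092] [-0.04595233  0.04441348  0.11246493] [-0.01947134  0.08622149  0.14604489]
((-32.03228759765625, 64.713134765625), (41.63966751098633, 25.045028686523438), 84.23039245605469)
set 301 [-0.00143668 -0.06400596  0.14888884] [-0.02098346 -0.07219555  0.12844618] [ 0.0200469  -0.05702809  0.15517437]
((-0.5513896942138672, -64.6559066772461), (40.81279373168945, 15.090956687927246), 5.88320779800415)
shaft/bearing x [-0.00178196 -0.10522932  0.07733185]
roll [-0.03011961 -0.02450348  0.10005126] [0.02955077 0.02549249 0.11564456] [-0.00143139  0.00040846  0.10823263]
```

View pics/z1.png

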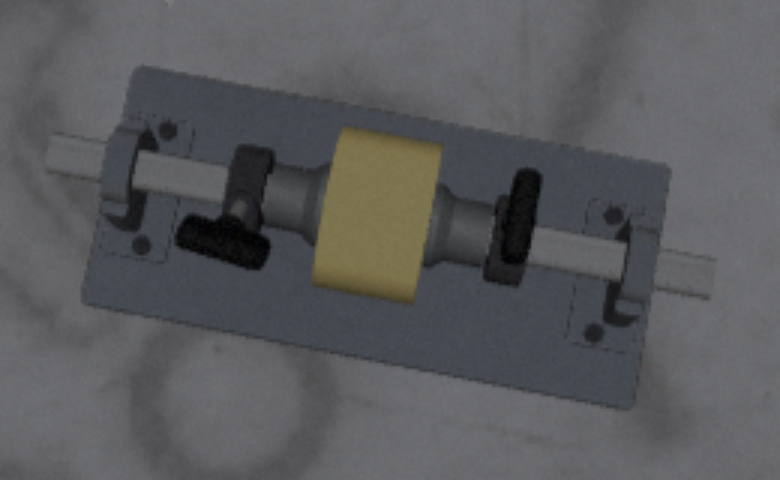

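View pics/z2.png

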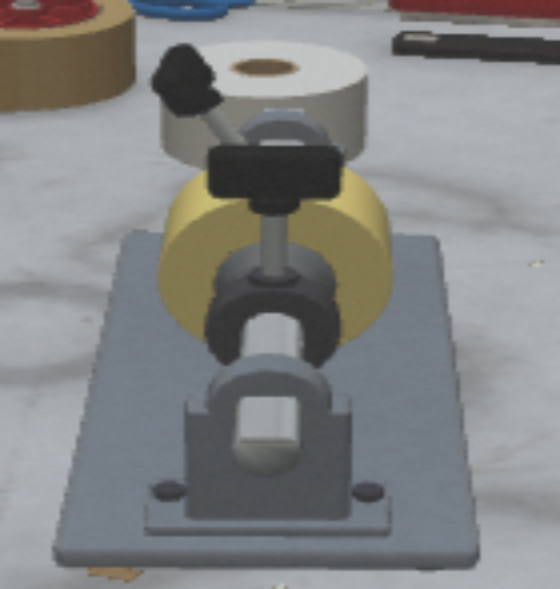

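```bash
cat >> h.py <<'E'
from scipy.spatial.transform import Rotation as Ro
C=np.array([0.5323,0.2326])-0.0012*np.array([np.cos(np.deg2rad(-12.4)),np.sin(np.deg2rad(-12.4))]); YAW=np.deg2rad(-12.4)
XA=np.array([np.cos(YAW),np.sin(YAW),0]);YA=np.array([-np.sin(YAW),np.cos(YAW),0]);Z=np.array([0,0,1.])
def pose(theta,r,sgn,yl=0.065,az=70e-3,spin=0):
    s=-np.sin(theta)*XA+np.cos(theta)*Z
    y=sgn*(np.cos(theta)*XA+np.sin(theta)*Z)
    x=-s
    M=np.stack([x,y,np.cross(x,y)],1)
    if spin: M=Ro.from_rotvec(-spin*s).as_matrix()@M
    p=np.array([C[0],C[1],0])+YA*yl+Z*az+s*r
    return p,M
def go(p,M,o):
    R0=Ro.from_quat(o["ee_rot"])
    return (p-o["tcp_pos"])*1000, np.rad2deg((Ro.from_matrix(M)*R0.inv()).as_rotvec())
E
python3 - <<'E'
from h import *
print(grip_depth() if callable(grip_depth) else grip_depth)
im,d=get_image("top")
q=pts("top",np.ones(d.shape,bool),d)
L=np.c_[(q[:,:2]-C)@XA[:2],(q[:,:2]-C)@YA[:2],q[:,2]]
for lo,hi in((.08,.12),(.12,.17),(-.12,-.08),(-.17,-.15),(.145,.165)):
    k=L[(L[:,1]>lo)&(L[:,1]<hi)&(L[:,2]>.073)&(L[:,2]<.1)&(abs(L[:,0])<.012)];print(lo,len(k),k.mean(0) if len(k) else 0)
o=get_obs();print(Ro.from_quat(o["ee_rot"]).as_matrix().round(3))
for s in(1,-1):
    for th in(.53,0):
        for sp in (0,np.pi/2):
            p,M=pose(th,.15,s,spin=sp);print(s,th,sp,p.round(3),*[v.round(1) for v in go(p,M,o)])
r=regions_of("handle","top")
for x in r:
    k=x["pixels"]; k2=pts("top",cv2.erode(k.astype(np.uint8),np.ones((3,3)))>0,d)
    l=np.c_[(k2[:,:2]-C)@XA[:2],(k2[:,:2]-C)@YA[:2],k2[:,2]];print(x["confidence"],np.median(l,0),l.min(0),l.max(0))
    l=l[l[:,2]>.12];e=l[:,[0,2]]-l[:,[0,2]].mean(0);print(np.linalg.eigh(e.T@e))
E
```

```text
0.0187
0.08 349 [0.00055956 0.10005904 0.07674112]
0.12 426 [0.00017058 0.14058879 0.08079566]
-0.12 348 [ 0.00084204 -0.09990207  0.07688426]
-0.17 128 [ 0.00100778 -0.1574047   0.07659859]
0.145 166 [0.00077153 0.15496493 0.07676274]
[[-0.     0.241  0.97 ]
 [-0.     0.97  -0.241]
 [-1.    -0.    -0.   ]]
1 0.53 0 [0.471 0.313 0.199] [ 344.3 -196.8  -39.3] [ 17.7 -28.5 -86.2]
1 0.53 1.5707963267948966 [0.471 0.313 0.199] [ 344.3 -196.8  -39.3] [  45.5  -10.7 -172.3]
1 0 0 [0.545 0.296 0.22 ] [ 418.3 -213.1  -18.7] [  0.   -0.  -88.4]
1 0 1.5707963267948966 [0.545 0.296 0.22 ] [ 418.3 -213.1  -18.7] [  -0.    -0.  -178.4]
-1 0.53 0 [0.471 0.313 0.199] [ 344.3 -196.8  -39.3] [-28.7 -17.8  89.2]
-1 0.53 1.5707963267948966 [0.471 0.313 0.199] [ 344.3 -196.8  -39.3] [ -6.9 -29.6   1.5]
-1 0 0 [0.545 0.296 0.22 ] [ 418.3 -213.1  -18.7] [ 0.   0.  91.6]
-1 0 1.5707963267948966 [0.545 0.296 0.22 ] [ 418.3 -213.1  -18.7] [ 0.  -0.   1.6]
0.8 [-0.03484461  0.06453495  0.13904861] [-0.04355867  0.04604819  0.10536702] [-0.01547034  0.08283198  0.14525079]
EighResult(eigenvalues=array([0.00196625, 0.0143235 ]), eigenvectors=array([[-0.68234603, -0.73102934],
       [-0.73102934,  0.68234603]]))
```

>>> {"op": "jog_arm", "data": {
  "commands": [
    {"offset": [34, -20, -4], "twist": [1.8, -2.9, -8.6], "jaw": 60},
    {"offset": [34, -20, -4], "twist": [1.8, -2.9, -8.6], "jaw": 60},
    {"offset": [34, -20, -4], "twist": [1.8, -2.9, -8.6], "jaw": 60},
    {"offset": [34, -20, -4], "twist": [1.8, -2.9, -8.6], "jaw": 60},
    {"offset": [34, -20, -4], "twist": [1.8, -2.9, -8.6], "jaw": 60},
    {"offset": [34, -20, -4], "twist": [1.8, -2.9, -8.6], "jaw": 60},
    {"offset": [34, -20, -4], "twist": [1.8, -2.9, -8.6], "jaw": 60},
    {"offset": [34, -20, -4], "twist": [1.8, -2.9, -8.6], "jaw": 60},
    {"offset": [34, -20, -4], "twist": [1.8, -2.9, -8.6], "jaw": 60},
    {"offset": [34, -20, -4], "twist": [1.8, -2.9, -8.6], "jaw": 60}
  ]
}}

```text
t: 1.8
tcp_pos: [0.4756, 0.3033, 0.1991]
ee_rot: [0.662, 0.262, -0.417, 0.564]
force: [-0.2, 0.6, -0.4]
opening: 0.0599
```

Run:
```python
from h import *
o=get_obs();print(o["t"],o["joints"].round(3),o["tcp_pos"].round(4))
for r in (.15,.1,.051):
    p,M=pose(.53,r,1);print(r,*[v.round(1) for v in go(p,M,o)])
P=camera_params("wrist");im,d=get_image("wrist");cv2.imwrite("pics/w1.png",im)
for x in regions_of("handle","wrist"):
    k2=pts("wrist",x["pixels"],d)
    l=np.c_[(k2[:,:2]-C)@XA[:2],(k2[:,:2]-C)@YA[:2],k2[:,2]-.07];print(x["confidence"],x["location"],np.median(l,0).round(4),l.min(0),l.max(0))
    # top face: fit plane normal
    l=l[np.hypot(l[:,0],l[:,2])>.074]
    print(len(l),l.mean(0),"theta from mean",np.arctan2(-l[:,0],l[:,2]).mean())
```

```text
1.8 [ 0.521  0.299  1.731 -0.552  0.766  1.121] [0.4756 0.3033 0.1991]
0.15 [-4.6  9.4  0.3] [-0.4  1.7  2.5]
0.1 [ 20.1   3.9 -42.8] [-0.4  1.7  2.5]
0.051 [ 44.3  -1.4 -85.1] [-0.4  1.7  2.5]
0.83 [244.6, 311.1] [-0.0375  0.066   0.0689] [-0.04358405  0.04325648  0.00450345] [0.00328247 0.08422113 0.07273531]
1330 [-0.03772769  0.06477159  0.06875719] theta from mean 0.5018817766190895
```

View pics/w1.png

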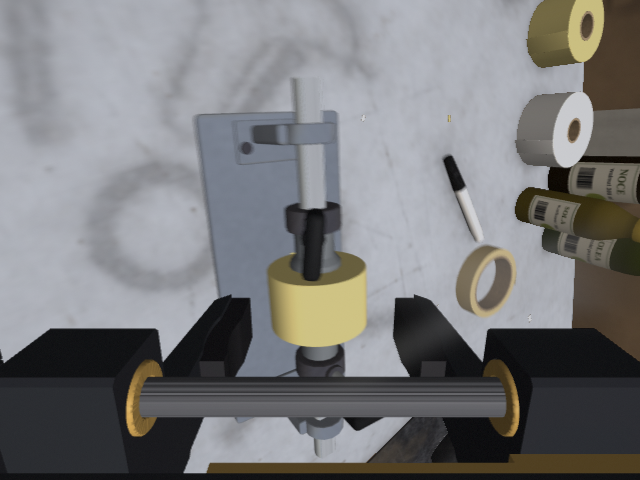

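The wrist view shows the bar at (313,243), lying along the shaft, with the collar behind it. The lean is about 0.50 rad.

Run:
```python
from h import *
o=get_obs()
for r in (.105,.051):
    p,M=pose(.503,r,1);print(r,*[v.round(1) for v in go(p,M,o)])
```

```text
0.105 [ 19.5   4.6 -36.2] [0.  3.1 2.5]
0.051 [ 44.9  -1.  -83.5] [0.  3.1 2.5]
```

>>> {"op": "jog_arm", "data": {
  "commands": [
    {"offset": [7, 2, -12], "twist": [0, 1.5, 1.3], "jaw": 55},
    {"offset": [7, 1.5, -12], "twist": [0, 1.6, 1.2], "jaw": 55},
    {"offset": [5.5, 1, -12], "twist": [0, 0, 0], "jaw": 50},
    {"offset": [0, 0, 0], "twist": [0, 0, 0], "jaw": 50}
  ]
}}

```text
t: 2.4
tcp_pos: [0.4945, 0.3085, 0.1614]
ee_rot: [0.642, 0.295, -0.423, 0.568]
force: [-0.4, -0.6, 0.2]
opening: 0.0507
```

Run:
```python
from h import *
o=get_obs();print(o["t"],o["opening"],o["force"].round(2))
for r in (.051,):
    p,M=pose(.503,r,1);print(r,*[v.round(1) for v in go(p,M,o)])
im,d=get_image("wrist");cv2.imwrite("pics/w2.png",im)
T=Ro.from_quat(o["ee_rot"]).as_matrix()
for x in regions_of("handle","wrist"):
    k2=pts("wrist",x["pixels"],d); l=(k2-o["tcp_pos"])@T
    print(x["confidence"],x["location"],(np.median(l,0)*1000).round(1),(np.percentile(l,[2,98],axis=0)*1000).round(1))
    l=l[l[:,0]<.045];rc=cv2.minAreaRect((l[:,1:]*1000).astype(np.float32));print(len(l),rc,(l.mean(0)*1000).round(1))
```

```text
2.4 0.050664628975045534 [-0.43 -0.57  0.21]
0.051 [ 26.6  -6.9 -46.7] [ 0.1 -0.2 -0.4]
0.77 [285.0, 327.7] [24.6  2.4 -1.5] [[ 22.9  -4.5 -18.7]
 [ 45.3   9.5  20.1]]
2024 ((3.105724811553955, 1.4481544494628906), (15.105768203735352, 41.07380294799805), 3.070695161819458) [25.6  2.5 -1.3]
```

View pics/w2.png

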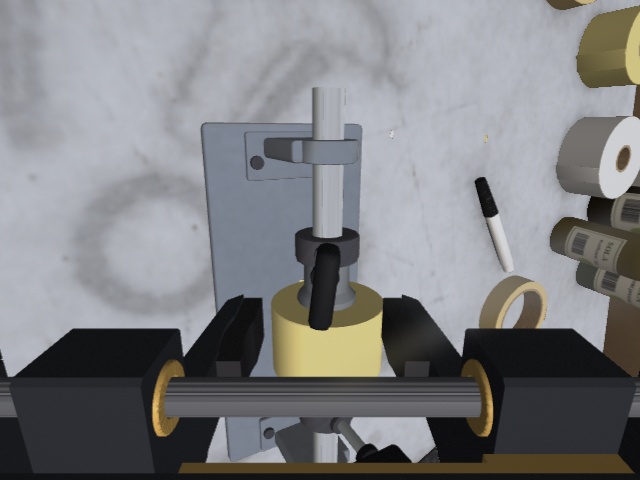

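>>> {"op": "jog_arm", "data": {
  "commands": [
    {"offset": [9.5, -2.5, -15], "twist": [0, -0.5, 0], "jaw": 50},
    {"offset": [9.5, -2.5, -15], "twist": [0, -0.5, 0], "jaw": 50},
    {"offset": [9.5, -2.3, -15], "twist": [0, -0.5, 0], "jaw": 50},
    {"offset": [0, 0, 0], "twist": [0, 0, 0], "jaw": 50}
  ]
}}

```text
t: 3.0
tcp_pos: [0.5233, 0.3026, 0.1193]
ee_rot: [0.649, 0.287, -0.411, 0.572]
force: [0.7, -0.1, 0.2]
opening: 0.0498
```

Run:
```python
from h import *
o=get_obs();print(o["t"],o["opening"],o["force"].round(2))
for th in (.47,.503,):
    p,M=pose(th,.051,1);print(th,*[v.round(1) for v in go(p,M,o)])
im,d=get_image("wrist");cv2.imwrite("pics/w3.png",im)
T=Ro.from_quat(o["ee_rot"]).as_matrix()
for x in regions_of("handle","wrist"):
    k2=pts("wrist",x["pixels"],d); l=(k2-o["tcp_pos"])@T
    print(x["confidence"],x["location"],(np.median(l,0)*1000).round(1),(np.percentile(l,[2,98],axis=0)*1000).round(1))
```

```text
3.0 0.04977699880960277 [ 0.68 -0.13  0.15]
0.47 [-0.8 -1.3 -3.8] [ 0.3  3.5 -0.6]
0.503 [-2.3 -1.  -4.6] [-0.1  1.7 -0.6]
0.83 [329.3, 315.1] [-26.5  -2.   -7. ] [[-28.3  -9.2 -19. ]
 [ -6.1   4.4  10.7]]
```

View pics/w3.png

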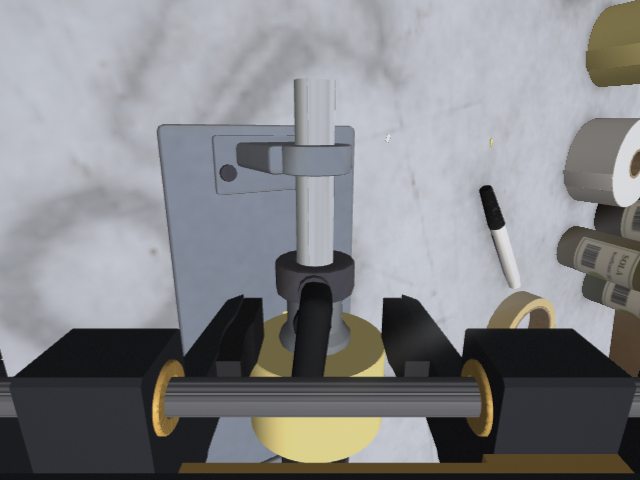

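>>> {"op": "jog_arm", "data": {
  "commands": [
    {"offset": [-2, -1, -4], "twist": [0, 2, -0.6], "jaw": 40},
    {"offset": [0, 0, 0], "twist": [0, 0, 0], "jaw": 5},
    {"offset": [0, 0, 0], "twist": [0, 0, 0], "jaw": 5},
    {"offset": [0, 0, 0], "twist": [0, 0, 0], "jaw": 5},
    {"offset": [0, 0, 0], "twist": [0, 0, 0], "jaw": 5},
    {"offset": [0, 0, 0], "twist": [0, 0, 0], "jaw": 5}
  ],
  "force": 15
}}

```text
t: 3.85
tcp_pos: [0.5208, 0.3032, 0.1194]
ee_rot: [0.645, 0.293, -0.423, 0.565]
force: [0.4, 0.6, -0.4]
opening: 0.0145
```

Run:
```python
from h import *
o=get_obs();print(o["t"],o["opening"],o["force"].round(2),o["ft_torque"].round(2),o["joints"].round(2))
for th in (.503,.4,.3,.2,.1,0):
    p,M=pose(th,.051,1);print(th,*[v.round(1) for v in go(p,M,o)])
im,d=get_image("wrist");cv2.imwrite("pics/w4.png",im)
```

```text
3.85 0.014458156552191851 [ 0.42  0.62 -0.35] [0.   0.38 0.05] [ 0.46  0.47  1.69 -0.52  0.63  1.04]
0.503 [ 0.3 -1.6 -4.7] [-0.2 -0.  -0.1]
0.4 [ 4.9 -2.6 -2.4] [ 1.   5.7 -0.1]
0.3 [ 9.6 -3.6 -0.7] [ 2.3 11.3 -0.1]
0.2 [14.4 -4.7  0.6] [ 3.5 16.9 -0. ]
0.1 [19.3 -5.8  1.4] [ 4.7 22.5 -0. ]
0 [24.3 -6.9  1.6] [ 5.9 28.1 -0. ]
```

View pics/w4.png

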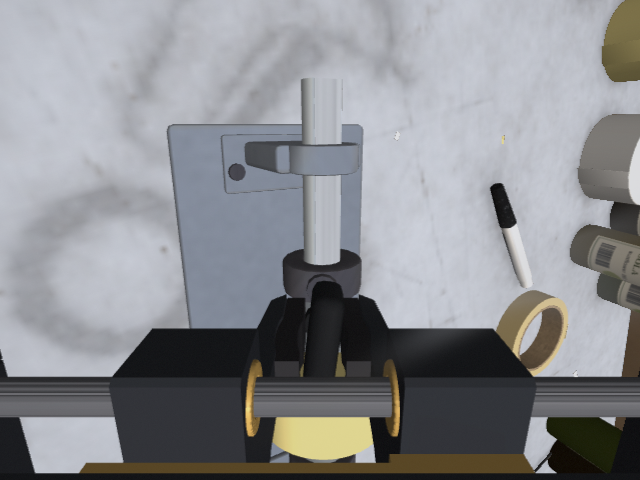

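The bar sits about 7° clockwise in the jaws. I'll open slightly, align the tool to it, go 4 mm deeper and regrip.

>>> {"op": "jog_arm", "data": {
  "commands": [
    {"offset": [0, 0, 0], "twist": [0, 0, 0], "jaw": 26},
    {"offset": [1, -1, -4], "twist": [3.3, -0.7, -6.1], "jaw": 26},
    {"offset": [0, 0, 0], "twist": [0, 0, 0], "jaw": 5},
    {"offset": [0, 0, 0], "twist": [0, 0, 0], "jaw": 5},
    {"offset": [0, 0, 0], "twist": [0, 0, 0], "jaw": 5},
    {"offset": [0, 0, 0], "twist": [0, 0, 0], "jaw": 5}
  ],
  "force": 20
}}

```text
t: 4.65
tcp_pos: [0.5224, 0.3022, 0.1161]
ee_rot: [0.678, 0.268, -0.439, 0.526]
force: [0.7, -0.8, -1.1]
opening: 0.0145
```

Run:
```python
from h import *
o=get_obs();print(o["t"],o["opening"],o["force"].round(2),o["ft_torque"].round(2),o["joints"].round(2))
for th in (.503,.4,.3,.2,.1,0):
    p,M=pose(th,.051,1,spin=.122);print(th,*[v.round(1) for v in go(p,M,o)])
im,d=get_image("wrist");cv2.imwrite("pics/w5.png",im)
```

```text
4.65 0.014452139397429127 [ 0.68 -0.8  -1.1 ] [-0.03  0.3   0.  ] [ 0.45  0.48  1.7  -0.53  0.63  1.17]
0.503 [-1.3 -0.6 -1.4] [-0.2  0.  -0.2]
0.4 [ 3.3 -1.6  0.9] [ 1.1  5.8 -0.2]
0.3 [ 8.  -2.7  2.7] [ 2.3 11.4 -0.2]
0.2 [12.8 -3.7  3.9] [ 3.5 17.  -0.2]
0.1 [17.7 -4.8  4.7] [ 4.7 22.6 -0.2]
0 [22.7 -5.9  4.9] [ 5.9 28.2 -0.2]
```

View pics/w5.png

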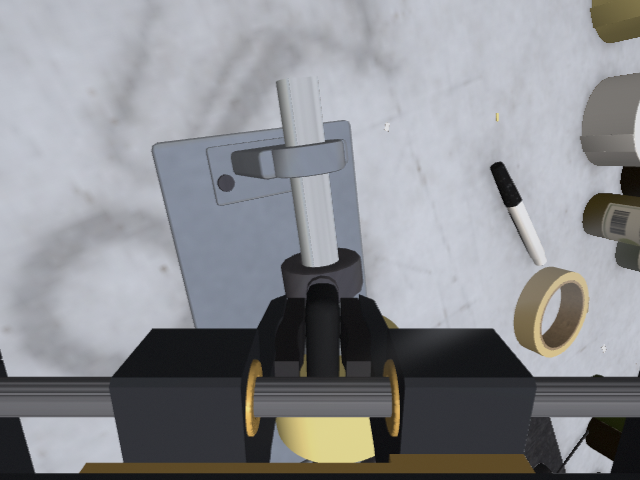

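>>> {"op": "jog_arm", "data": {
  "commands": [
    {"offset": [3.8, -1.3, 1.3], "twist": [1.1, 5.7, 0], "jaw": 5},
    {"offset": [4.7, -1.1, 1.8], "twist": [1.2, 5.6, 0], "jaw": 5},
    {"offset": [4.8, -1.0, 1.2], "twist": [1.2, 5.6, 0], "jaw": 5},
    {"offset": [4.9, -1.1, 0.8], "twist": [1.2, 5.6, 0], "jaw": 5},
    {"offset": [0, 0, 0], "twist": [0, 0, 0], "jaw": 5}
  ],
  "force": 20
}}

```text
t: 5.32
tcp_pos: [0.5407, 0.2983, 0.1221]
ee_rot: [0.597, 0.388, -0.552, 0.434]
force: [3.6, -0.9, -1.2]
opening: 0.0145
```

Run:
```python
from h import *
o=get_obs();print(o["t"],o["opening"],o["force"].round(2),o["ft_torque"].round(2),o["joints"].round(2))
for th in (.1,0):
    p,M=pose(th,.051,1,spin=.122);print(th,*[v.round(1) for v in go(p,M,o)])
```

```text
5.325 0.01448021023572323 [ 3.56 -0.9  -1.19] [-0.28 -0.56 -0.05] [ 0.33  0.58  1.41 -0.05  1.07  0.69]
0.1 [-0.6 -0.9 -1.4] [-0.3 -0.5 -0.5]
0 [ 4.4 -2.  -1.1] [ 0.9  5.1 -0.5]
```

>>> {"op": "jog_arm", "data": {
  "commands": [
    {"offset": [2.2, -1.0, 0.1], "twist": [0.5, 2.6, 0], "jaw": 5},
    {"offset": [2.2, -0.5, 0], "twist": [0.5, 2.5, -0.4], "jaw": 5},
    {"offset": [0, 0, 0], "twist": [0, 0, 0], "jaw": 5},
    {"offset": [0, 0, 0], "twist": [0, 0, 0], "jaw": 5}
  ],
  "force": 20
}}

```text
t: 5.82
tcp_pos: [0.5443, 0.2975, 0.1224]
ee_rot: [0.579, 0.407, -0.574, 0.412]
force: [3.5, -2.1, -2.0]
opening: 0.0147
```

```bash
cat > chk.py <<'E'
from h import *
import sys
tag=sys.argv[1]; sp=float(sys.argv[2])
o=get_obs();print(o["t"],o["opening"],o["force"].round(2),o["ft_torque"].round(2),o["joints"].round(2))
p,M=pose(0,.051,1,spin=sp);print(*[v.round(1) for v in go(p,M,o)])
for n,s in (("side",np.s_[170:380,200:380]),("wrist",np.s_[:,:])):
    im,d=get_image(n);a=im[s];f=600/a.shape[0] if n=="side" else 1
    cv2.imwrite(f"pics/{n}_{tag}.png",cv2.resize(a,None,fx=f,fy=f,interpolation=cv2.INTER_CUBIC))
E
python3 chk.py a .122
```

```text
5.825 0.014671180281360323 [ 3.49 -2.15 -1.98] [-0.39 -0.59 -0.07] [ 0.31  0.62  1.34 -0.    1.17  0.65]
[ 0.8 -1.2 -1.4] [ 0.1  0.5 -0.2]
```

View pics/side_a.png

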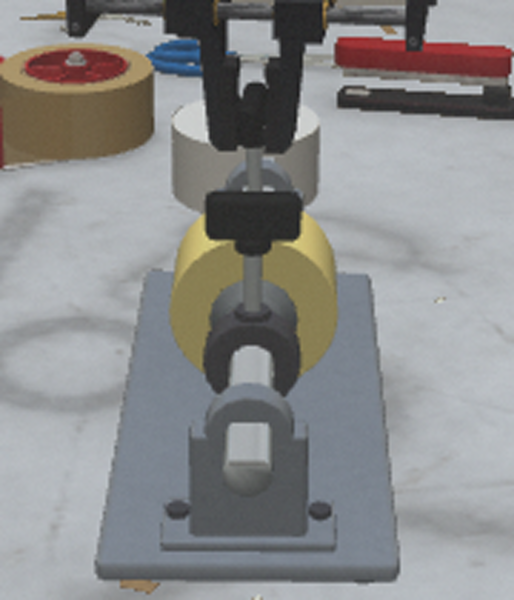

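View pics/wrist_a.png

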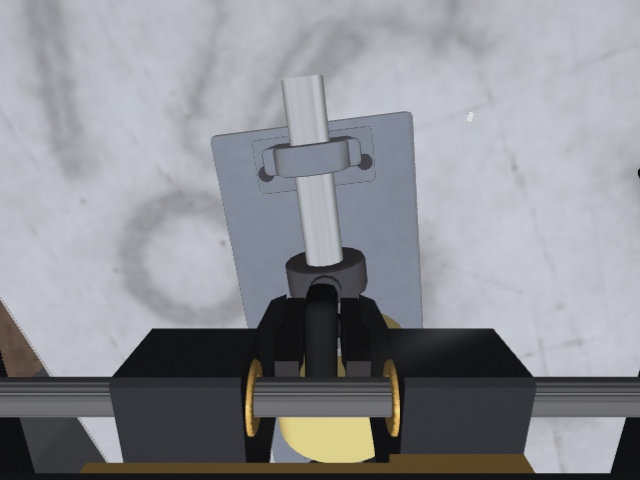

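Side view: the loose handle's stem (254,165) now lines up with the set one (253,285), so it is upright. Now I turn the screw clockwise.

>>> {"op": "jog_arm", "data": {
  "commands": [
    {"offset": [0.3, -1.0, 0], "twist": [0, 0.3, -8], "jaw": 5},
    {"offset": [0, 0, 0], "twist": [0, 0, -10], "jaw": 5},
    {"offset": [0, 0, 0], "twist": [0, 0, -10], "jaw": 5},
    {"offset": [0, 0, 0], "twist": [0, 0, -10], "jaw": 5},
    {"offset": [0, 0, 0], "twist": [0, 0, 0], "jaw": 5}
  ]
}}

```text
t: 6.55
tcp_pos: [0.5443, 0.2972, 0.1224]
ee_rot: [0.682, 0.192, -0.678, 0.196]
force: [3.2, -2.6, -1.3]
opening: 0.0148
```

```bash
python3 chk.py b 1.571
```

```text
6.55 0.014765515655023853 [ 3.23 -2.55 -1.29] [-0.36 -0.45  0.01] [ 0.31  0.62  1.34 -0.01  1.17  1.33]
[ 0.7 -0.8 -1.4] [  0.4   0.3 -44.2]
```

View pics/wrist_b.png

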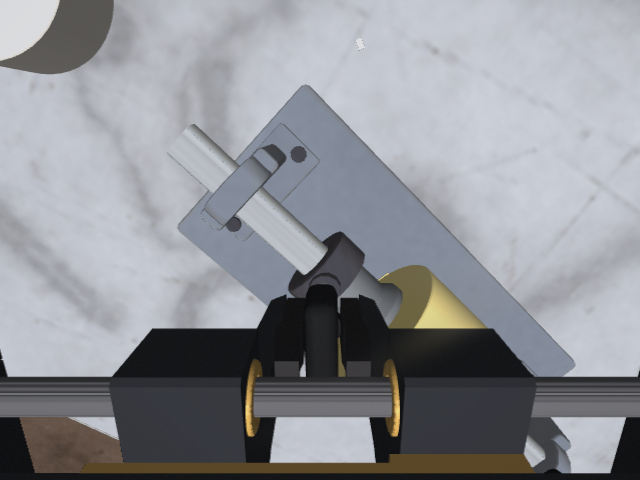

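The bar follows the jaws, with 44° to go.

>>> {"op": "jog_arm", "data": {
  "commands": [
    {"offset": [0.2, -0.3, 0], "twist": [0.2, 0, -10], "jaw": 5},
    {"offset": [0, 0, 0], "twist": [0, 0, -10], "jaw": 5},
    {"offset": [0, 0, 0], "twist": [0, 0, -10], "jaw": 5},
    {"offset": [0, 0, 0], "twist": [0, 0, -10], "jaw": 5},
    {"offset": [0, 0, 0], "twist": [0, 0, -4], "jaw": 5},
    {"offset": [0, 0, 0], "twist": [0, 0, 0], "jaw": 5}
  ]
}}

```text
t: 7.4
tcp_pos: [0.5439, 0.2968, 0.1223]
ee_rot: [0.704, -0.078, -0.702, -0.074]
force: [3.0, -1.7, -1.4]
opening: 0.0146
```

```bash
python3 chk.py c 1.571
```

```text
7.4 0.014577557963317524 [ 3.05 -1.66 -1.44] [-0.23 -0.29  0.02] [ 0.31  0.62  1.34 -0.01  1.18  2.1 ]
[ 1.2 -0.4 -1.3] [ 0.4  0.2 -0.1]
```

View pics/wrist_c.png

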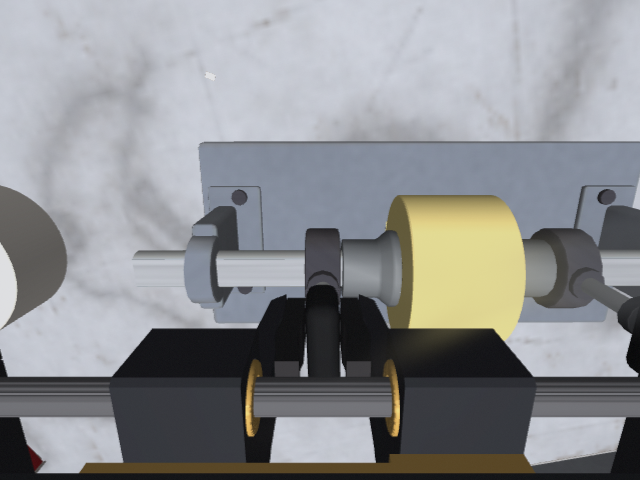

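View pics/side_c.png

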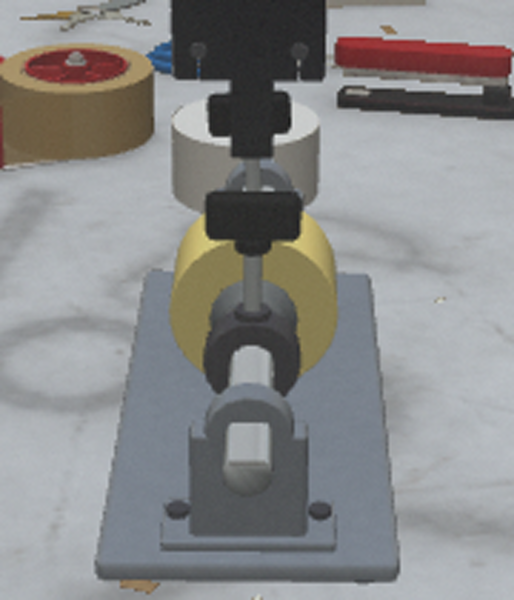

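>>> {"op": "jog_arm", "data": {
  "commands": [
    {"offset": [0, 0, 0], "twist": [0, 0, -3], "jaw": 5},
    {"offset": [0, 0, 0], "twist": [0, 0, -3], "jaw": 5},
    {"offset": [0, 0, 0], "twist": [0, 0, 0], "jaw": 5}
  ]
}}

```text
t: 7.88
tcp_pos: [0.5436, 0.2967, 0.1223]
ee_rot: [0.7, -0.113, -0.697, -0.109]
force: [2.9, -2.1, -0.8]
opening: 0.0144
```

```bash
python3 chk.py d 1.571
```

```text
7.875 0.01440210369333704 [ 2.89 -2.09 -0.76] [-0.29 -0.32  0.16] [ 0.31  0.62  1.34 -0.01  1.18  2.2 ]
[ 1.5 -0.4 -1.3] [0.4 0.2 5.7]
```

View pics/wrist_d.png

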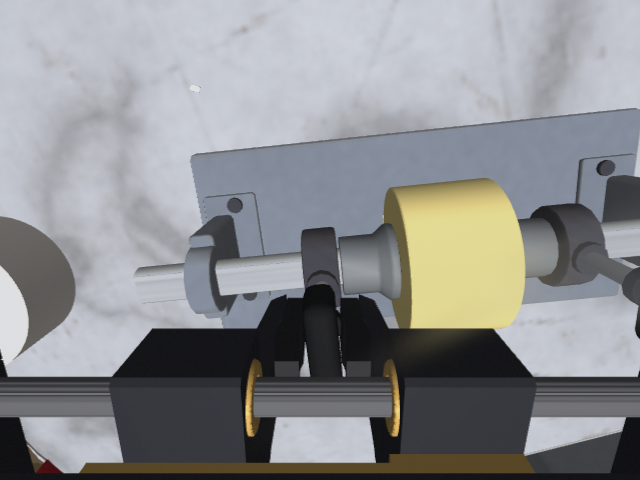

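The moment rose to 0.16 N m and the bar no longer follows the jaws, so it is at its stop. I'll turn back, release, and raise.

>>> {"op": "jog_arm", "data": {
  "commands": [
    {"offset": [0, 0, 0], "twist": [0, 0, 4], "jaw": 18},
    {"offset": [0, 0, 0], "twist": [0, 0, 1.5], "jaw": 40},
    {"offset": [0, 0, 0], "twist": [0, 0, 0], "jaw": 40},
    {"offset": [0, 0, 0], "twist": [0, 0, 0], "jaw": 40},
    {"offset": [0, 0, 20], "twist": [0, 0, 0], "jaw": 40},
    {"offset": [0, 0, 30], "twist": [0, 0, 0], "jaw": 40},
    {"offset": [0, 0, 10], "twist": [0, 0, 0], "jaw": 40},
    {"offset": [0, 0, 0], "twist": [0, 0, 0], "jaw": 40}
  ]
}}

```text
t: 8.98
tcp_pos: [0.5414, 0.2978, 0.1824]
ee_rot: [-0.702, 0.078, 0.704, 0.074]
force: [0.4, -0.3, -0.5]
opening: 0.0398
```

```bash
python3 chk.py e 1.571
cat > meas.py <<'E'
from h import *
im,d=get_image("wrist")
for x in regions_of("handle","wrist"):
    k2=pts("wrist",x["pixels"],d)
    l=np.c_[(k2[:,:2]-C)@XA[:2],(k2[:,:2]-C)@YA[:2],k2[:,2]-.07]*1000
    print(x["confidence"],x["location"],np.median(l,0).round(1))
    t=l[(l[:,2]>74)&(l[:,2]<90)]; print("all",len(t),t.mean(0),t.min(0),t.max(0),cv2.minAreaRect(t[:,:2].astype(np.float32)))
m=np.ones(d.shape,bool);q=pts("wrist",m,d);L=np.c_[(q[:,:2]-C)@XA[:2],(q[:,:2]-C)@YA[:2],q[:,2]]*1000
k=L[(L[:,1]>85)&(L[:,1]<105)&(L[:,2]>75)&(L[:,2]<80)&(abs(L[:,0])<15)];print("flat",k.mean(0) if len(k) else 0)
E
python3 meas.py
```

```text
8.975 0.03978838539356345 [ 0.39 -0.26 -0.52] [0.03 0.13 0.03] [ 0.32  0.56  1.27 -0.    1.31  2.1 ]
[  3.6  -1.4 -61.4] [ 0.3 -0.2 -0. ]
0.83 [274.2, 324.8] [ 1.5 63.4 80.4]
all 1780 [ 0.16760825 63.48324331 80.35927473] [-22.51408083  57.42411165  74.17852324] [18.66292656 69.42257403 83.67285863] ((-1.9305381774902344, 63.45382308959961), (11.96786117553711, 41.19710159301758), 89.70999145507812)
flat [ 2.54928567 94.99465238 76.9473039 ]
```

View pics/wrist_e.png

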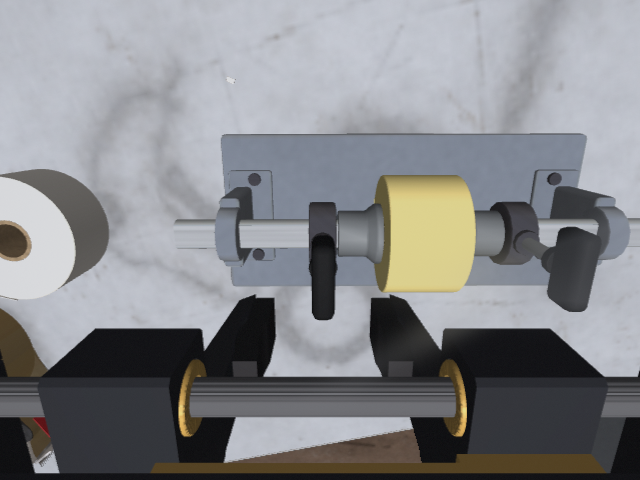

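View pics/side_e.png

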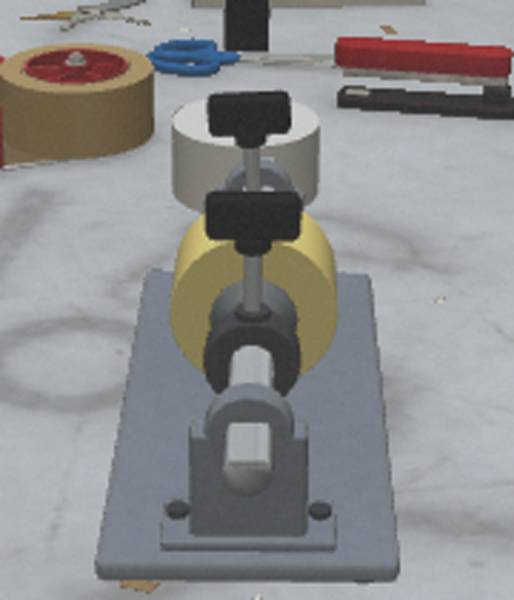

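The bar is square across (fit 89.7°), but the handle still seems to lean a few degrees to the front. I'll measure that against the set one.

```bash
cat > lean.py <<'E'
from h import *
for n in("side","top"):
    im,d=get_image(n); q=pts(n,np.ones(d.shape,bool),d)
    g=im.reshape(-1,3).max(1)[(d>0).ravel()]
    L=np.c_[(q[:,:2]-C)@XA[:2],(q[:,:2]-C)@YA[:2],q[:,2]]*1000
    for nm,c in(("loose",65),("set",-65)):
        for zl,zh in((131,149),(112,128)):
            k=L[(abs(L[:,1]-c)<15)&(abs(L[:,0])<40)&(L[:,2]>zl)&(L[:,2]<zh)]
            if len(k): print(n,nm,zl,len(k),"mid x",(np.percentile(k[:,0],[3,97]).mean()).round(2),k.mean(0).round(1),np.percentile(k,[3,97],axis=0).round(1).tolist())
            # slope of bar edge
            if zl==131 and len(k)>50:
                # roll of bar: rectangle in x-z
                print("  rect xz",cv2.minAreaRect(k[:,[0,2]].astype(np.float32)))
    if n=="top": cv2.imwrite("pics/top_l.png",cv2.resize(im[180:360,190:450],None,fx=3,fy=3))
E
python3 lean.py
```

```text
side loose 131 364 mid x -3.35 [ -3.3  58.8 140.6] [[-22.9, 55.8, 131.7], [16.2, 63.2, 148.6]]
  rect xz ((-3.51617431640625, 140.06423950195312), (17.60684585571289, 42.11315155029297), 89.71699523925781)
side loose 112 80 mid x -6.8 [ -3.5  59.5 121.9] [[-18.1, 55.7, 113.0], [4.5, 63.8, 127.8]]
side set 131 471 mid x 1.8 [  1.5 -71.2 140.7] [[-17.5, -74.0, 131.7], [21.1, -66.7, 148.8]]
  rect xz ((1.367635726928711, 140.02847290039062), (17.900938034057617, 40.223758697509766), 89.88465881347656)
side set 112 89 mid x 1.47 [  1.7 -70.3 121. ] [[-5.3, -74.7, 112.6], [8.2, -66.7, 127.8]]
top set 131 84 mid x -2.53 [ -3.3 -63.  145.1] [[-19.7, -70.2, 131.8], [14.7, -58.1, 148.9]]
  rect xz ((1.0208778381347656, 140.10330200195312), (17.605588912963867, 41.64178466796875), 89.56649017333984)
```

View pics/top_l.png

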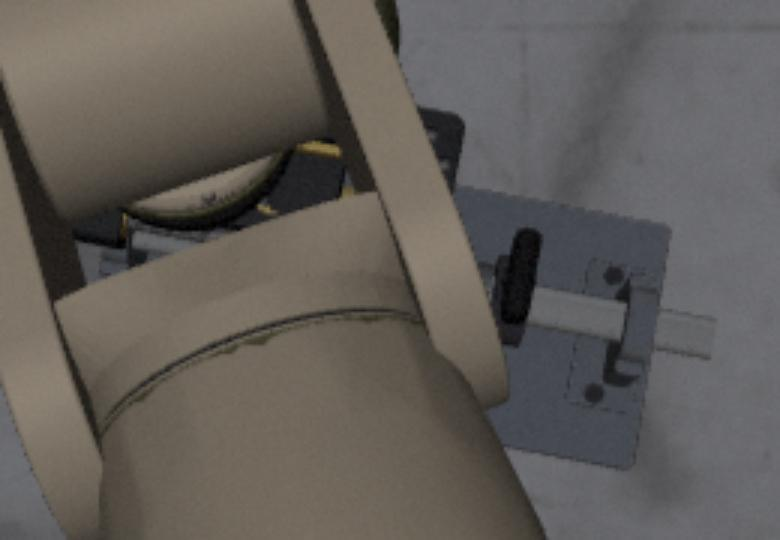

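Side and wrist views agree that the handle sits about 5 mm (0.06 rad) forward of upright. To keep the order right, I'll regrip, unscrew, set the collar properly, then tighten again.

>>> {"op": "jog_arm", "data": {
  "commands": [
    {"offset": [0, -0.5, -25], "twist": [0, 0, 0], "jaw": 40},
    {"offset": [0, -0.5, -25], "twist": [0, 0, 0], "jaw": 40},
    {"offset": [0, 0, -11], "twist": [0, 0, 0], "jaw": 40},
    {"offset": [0, 0, 0], "twist": [0, 0, 0], "jaw": 5},
    {"offset": [0, 0, 0], "twist": [0, 0, 0], "jaw": 5},
    {"offset": [0, 0, 0], "twist": [0, 0, 0], "jaw": 5},
    {"offset": [0, 0, 0], "twist": [0, 0, 0], "jaw": 5}
  ],
  "force": 20
}}

```text
t: 10.15
tcp_pos: [0.5416, 0.297, 0.1198]
ee_rot: [-0.702, 0.078, 0.704, 0.074]
force: [0.4, 0.1, -5.7]
opening: 0.0146
```

>>> {"op": "jog_arm", "data": {
  "commands": [
    {"offset": [0, 0, 0], "twist": [0, 0, 10], "jaw": 5},
    {"offset": [0, 0, 0], "twist": [0, 0, 10], "jaw": 5},
    {"offset": [0, 0, 0], "twist": [0, 0, 10], "jaw": 5},
    {"offset": [0, 0, 0], "twist": [0, 0, 10], "jaw": 5},
    {"offset": [0, 0, 0], "twist": [0, 0, 10], "jaw": 5},
    {"offset": [0, 0, 0], "twist": [0, 0, 10], "jaw": 5},
    {"offset": [0, 0, 0], "twist": [0, 0, 10], "jaw": 5},
    {"offset": [0, 0, 0], "twist": [0, 0, 10], "jaw": 5},
    {"offset": [0, 0, 0], "twist": [0, 0, 3], "jaw": 5},
    {"offset": [0, 0, 0], "twist": [0, 0, 0], "jaw": 5}
  ]
}}

```text
t: 11.4
tcp_pos: [0.5428, 0.2953, 0.1199]
ee_rot: [0.569, 0.419, -0.565, 0.426]
force: [0.6, 2.3, -3.6]
opening: 0.0149
```

```bash
python3 chk.py f .1
cat > stem.py <<'E'
from h import *
n="side";im,d=get_image(n); q=pts(n,np.ones(d.shape,bool),d)
L=np.c_[(q[:,:2]-C)@XA[:2],(q[:,:2]-C)@YA[:2],q[:,2]]*1000
for nm,c in(("loose",65),("set",-65)):
    for z in range(98,122,4):
        k=L[(abs(L[:,1]-c+5)<10)&(abs(L[:,0])<12)&(abs(L[:,2]-z)<3)]
        print(nm,z,len(k),np.percentile(k[:,0],[5,50,95]).round(1) if len(k) else None)
E
python3 stem.py
```

```text
11.4 0.014936891831698995 [ 0.65  2.31 -3.64] [-0.06 -0.14 -0.02] [ 0.31  0.62  1.35 -0.01  1.16  0.61]
[2.3 1.1 1.1] [ 0.3  0.6 -1.4]
loose 98 16 [-4.1 -1.1  3.3]
loose 102 20 [-4.1 -1.1  1.9]
loose 106 21 [-4.1 -1.2  1.8]
loose 110 20 [-4.1 -1.2  1.7]
loose 114 19 [-4.3 -1.2  1.7]
loose 118 34 [-10.4  -1.2   9. ]
set 98 28 [-2.2  1.6  5.4]
set 102 29 [-2.2  1.6  5.4]
set 106 32 [-2.2  1.6  5.3]
set 110 31 [-2.3  1.6  5.3]
set 114 31 [-2.3  1.6  5.3]
set 118 28 [-2.3  1.5  5.2]
```

View pics/side_f.png

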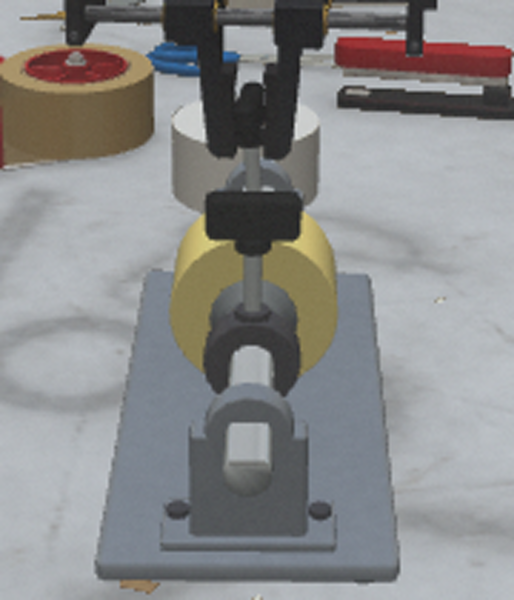

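View pics/wrist_f.png

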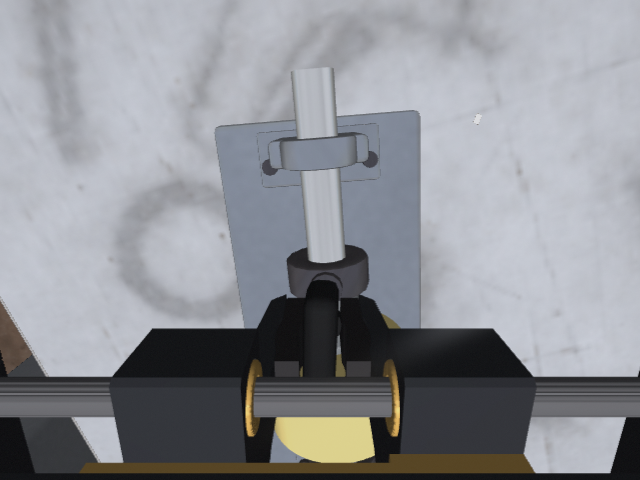

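Run:
```python
from h import *
for n in("side","wrist"):
    d0=[]
    for i in range(2):
        im,d=get_image(n); d0.append(d)
    d=np.median(d0,0) if 0 else d0[0]
    q=pts(n,np.ones(d.shape,bool),d)
    L=np.c_[(q[:,:2]-C)@XA[:2],(q[:,:2]-C)@YA[:2],q[:,2]]*1000
    for lo,hi in((-165,-140),(-115,-85),(80,90),(90,100),(100,108),(140,165)):
        k=L[(L[:,1]>lo)&(L[:,1]<hi)&(L[:,2]>72)&(L[:,2]<82)&(abs(L[:,0])<16)]
        if len(k)>8: print(n,lo,len(k),np.percentile(k[:,0],[3,50,97]).round(1),k.mean(0).round(1))
    for lo,hi in((-74,-56),(56,74)):
        k=L[(L[:,1]>lo-5)&(L[:,1]<hi+5)&(L[:,2]>64)&(L[:,2]<76)&(abs(L[:,0])<26)]
        if len(k)>8: print(n,"collar",lo,len(k),np.percentile(k[:,0],[1,50,99]).round(1))
```

```text
side -165 173 [-6.9  1.4 10.5] [   1.6 -152.6   74.8]
side -115 101 [-6.7  1.2  9.9] [  1.6 -93.6  74.9]
side collar -74 206 [-20.    1.8  22.5]
wrist 80 716 [-6.9  2.3 11.3] [ 2.2 85.  76.8]
wrist 90 745 [-7.   2.2 11.4] [ 2.2 95.1 76.9]
wrist 100 611 [-6.9  2.2 11.3] [  2.2 104.1  76.9]
wrist 140 2308 [-7.1  2.1 11.2] [  2.1 152.1  76.8]
wrist collar 56 424 [-19.2  11.1  24. ]
```

>>> {"op": "jog_arm", "data": {
  "commands": [
    {"offset": [2.1, 0, 0.3], "twist": [0.2, 0.4, -0.5], "jaw": 5},
    {"offset": [2.1, 0, 0.3], "twist": [0.2, 0.4, 0], "jaw": 5},
    {"offset": [0.5, 0, 0], "twist": [0, 0, 0], "jaw": 5},
    {"offset": [0, 0, 0], "twist": [0, 0, 0], "jaw": 5}
  ]
}}

```text
t: 12.25
tcp_pos: [0.5464, 0.2947, 0.12]
ee_rot: [-0.567, -0.422, 0.572, -0.417]
force: [-2.4, -0.2, -2.5]
opening: 0.0145
```

```bash
sed -i 's/^C=.*/C=np.array([0.5323,0.2326])+0.0007*np.array([np.cos(np.deg2rad(-12.4)),np.sin(np.deg2rad(-12.4))]); YAW=np.deg2rad(-12.4)/' h.py; python3 chk.py g .1; python3 stem.py
```

```text
12.25 0.01447137662420786 [-2.43 -0.17 -2.51] [-0.23  0.42  0.  ] [0.3  0.63 1.33 0.   1.19 0.6 ]
[0.5 1.2 1. ] [-0.1 -0.6 -0.9]
loose 98 15 [-4.5 -1.5  2.9]
loose 102 23 [-4.5 -0.1  2.8]
loose 106 21 [-3.1 -0.1  2.8]
loose 110 18 [-3.1 -0.2  2.8]
loose 114 23 [-3.1 -0.2  2.7]
loose 118 33 [-10.8  -0.2  10.6]
set 98 31 [-4.1 -0.2  3.5]
set 102 30 [-4.1 -0.3  3.5]
set 106 29 [-4.2 -0.3  3.4]
set 110 31 [-4.2 -0.3  3.4]
set 114 27 [-4.2 -0.3  3.4]
set 118 29 [-4.2 -0.3  3.4]
```

View pics/side_g.png

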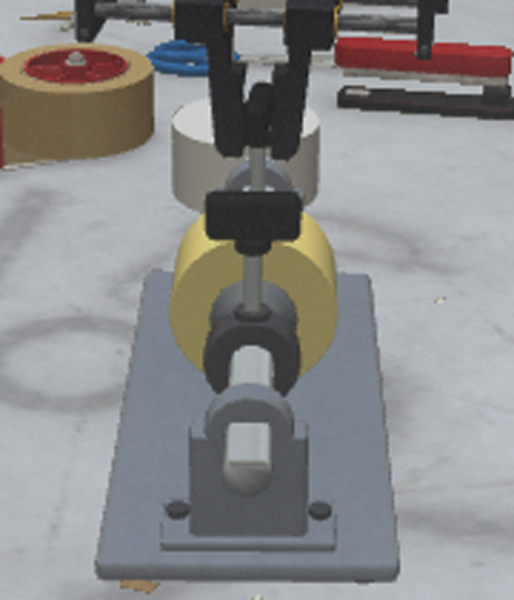

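Side view: the loose stem at x −0.1 mm now matches the set one at −0.3 mm, and the TCP is 0.2 mm off the axis. Tightening in two stages.

>>> {"op": "jog_arm", "data": {
  "commands": [
    {"offset": [0, 0, 0], "twist": [0, 0, -10], "jaw": 5},
    {"offset": [0, 0, 0], "twist": [0, 0, -10], "jaw": 5},
    {"offset": [0, 0, 0], "twist": [0, 0, -10], "jaw": 5},
    {"offset": [0, 0, 0], "twist": [0, 0, -10], "jaw": 5},
    {"offset": [0, 0, 0], "twist": [0, 0, 0], "jaw": 5}
  ]
}}

```text
t: 13.02
tcp_pos: [0.5457, 0.2953, 0.12]
ee_rot: [-0.678, -0.196, 0.682, -0.19]
force: [-2.0, -2.2, -2.9]
opening: 0.0143
```

```bash
python3 chk.py h 1.571; python3 stem.py|grep 1[01]
```

```text
13.025 0.014275193052359275 [-2.03 -2.16 -2.87] [-0.19  0.33  0.01] [0.3  0.63 1.34 0.01 1.18 1.32]
[1.3 0.6 1. ] [ -0.6  -0.2 -44.1]
loose 102 18 [-3.1 -0.1  2.8]
loose 106 19 [-3.1 -0.1  2.8]
loose 110 16 [-3.1 -0.1  2.8]
loose 114 10 [-3.1 -1.6  1.5]
loose 118 14 [-11.9  -4.7   9.6]
set 102 29 [-4.1 -0.3  3.5]
set 106 29 [-4.2 -0.3  3.4]
set 110 28 [-4.2 -0.3  3.4]
set 114 26 [-4.2 -0.4  3.4]
set 118 29 [-4.2 -0.4  3.4]
```

>>> {"op": "jog_arm", "data": {
  "commands": [
    {"offset": [0.6, 0, 0], "twist": [-0.3, 0, -10], "jaw": 5},
    {"offset": [0.5, 0, 0], "twist": [-0.2, 0, -10], "jaw": 5},
    {"offset": [0.3, 0, 0], "twist": [0, 0, -10], "jaw": 5},
    {"offset": [0.3, 0, 0], "twist": [0, 0, -10], "jaw": 5},
    {"offset": [0.3, 0, 0], "twist": [0, 0, -4], "jaw": 5},
    {"offset": [0, 0, 0], "twist": [0, 0, -3], "jaw": 5},
    {"offset": [0, 0, 0], "twist": [0, 0, -2], "jaw": 5},
    {"offset": [0, 0, 0], "twist": [0, 0, 0], "jaw": 5}
  ]
}}

```text
t: 14.18
tcp_pos: [0.5467, 0.2962, 0.12]
ee_rot: [-0.696, 0.107, 0.701, 0.111]
force: [-1.7, -0.1, -3.9]
opening: 0.0146
```

```bash
python3 chk.py i 1.571; python3 stem.py|grep 1[01]
```

```text
14.175 0.014587705370273173 [-1.74 -0.08 -3.91] [-0.1   0.4   0.15] [0.31 0.63 1.33 0.01 1.18 2.18]
[ 0.2 -0.3  1. ] [-0.3 -0.4  5.3]
loose 102 19 [-3.1 -0.1  2.8]
loose 106 21 [-3.1 -0.1  2.8]
loose 110 18 [-3.1 -0.1  2.8]
loose 114 6 [-2.7 -0.1  2.4]
loose 118 1 [-11.6 -11.6 -11.6]
set 102 30 [-4.1 -0.3  3.5]
set 106 31 [-4.2 -0.3  3.5]
set 110 30 [-4.2 -0.4  3.4]
set 114 30 [-4.2 -0.4  3.4]
set 118 29 [-4.2 -0.4  3.3]
```

View pics/wrist_i.png

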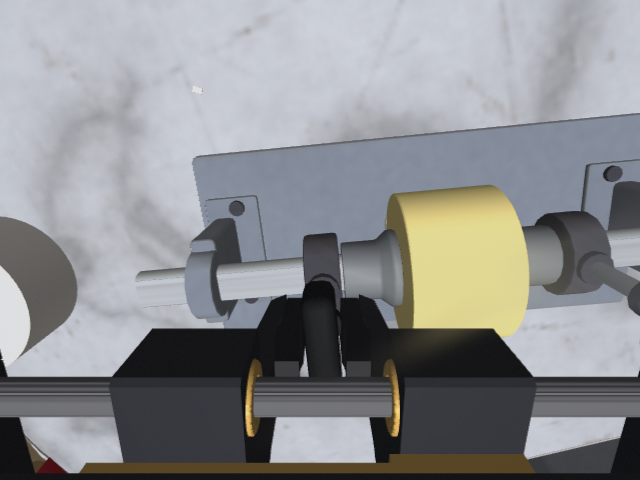

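At the stop again (0.15 N m, bar held while the jaws turn on), with the TCP 0.2 mm off the axis. Releasing without moving, then raising.

>>> {"op": "jog_arm", "data": {
  "commands": [
    {"offset": [0, 0, 0], "twist": [0, 0, 0], "jaw": 40},
    {"offset": [0, 0, 0], "twist": [0, 0, 0], "jaw": 40},
    {"offset": [0, 0, 0], "twist": [0, 0, 0], "jaw": 40},
    {"offset": [0, 0, 0], "twist": [0, 0, 5], "jaw": 40},
    {"offset": [0, 0, 20], "twist": [0, 0, 0], "jaw": 40},
    {"offset": [0, 0, 30], "twist": [0, 0, 0], "jaw": 40},
    {"offset": [0, 0, 10], "twist": [0, 0, 0], "jaw": 40},
    {"offset": [0, 0, 0], "twist": [0, 0, 0], "jaw": 40}
  ]
}}

```text
t: 15.32
tcp_pos: [0.5479, 0.2967, 0.1829]
ee_rot: [-0.702, 0.074, 0.704, 0.08]
force: [0.2, 0.1, -0.8]
opening: 0.0403
```

```bash
python3 chk.py j 1.571; python3 meas.py; python3 lean.py
```

```text
15.325 0.040292675861447004 [ 0.16  0.09 -0.76] [-0.01  0.14 -0.01] [0.31 0.57 1.26 0.01 1.31 2.09]
[ -1.   -0.8 -61.9] [-0.5 -0.1  0.1]
0.69 [278.0, 326.1] [ 5.1 63.2 80.4]
all 1820 [ 3.85587144 63.39199613 80.28826509] [-17.77508326  57.43332572  74.00198933] [23.19073036 69.36005085 83.0146894 ] ((2.707256317138672, 63.48115539550781), (40.97882843017578, 11.920260429382324), 0.30820977687835693)
flat [ 0.75869164 95.00006576 76.99237713]
side loose 131 369 mid x 0.45 [  1.   58.8 140.6] [[-19.0, 55.7, 131.7], [19.9, 64.2, 148.8]]
  rect xz ((1.0843639373779297, 140.00387573242188), (40.65634536743164, 17.97913932800293), 0.01567164808511734)
side loose 112 73 mid x 0.49 [  0.7  59.3 121.4] [[-6.0, 55.0, 112.5], [7.0, 63.4, 127.9]]
side set 131 475 mid x -0.17 [ -0.4 -71.4 140.7] [[-19.4, -74.1, 131.8], [19.1, -67.2, 148.8]]
  rect xz ((-0.4744529724121094, 140.0530242919922), (17.878334045410156, 40.03884506225586), 89.98946380615234)
side set 112 93 mid x -0.42 [ -0.4 -70.4 121. ] [[-7.0, -74.7, 112.5], [6.2, -66.5, 127.7]]
top set 131 63 mid x -0.83 [  0.6 -64.  146.4] [[-20.9, -70.3, 133.9], [19.3, -58.4, 148.9]]
  rect xz ((-0.8848323822021484, 140.75534057617188), (16.393217086791992, 41.396419525146484), 89.89496612548828)
```

View pics/side_j.png

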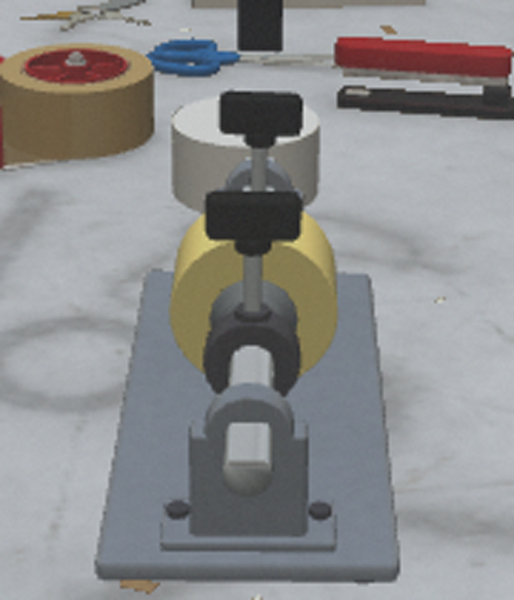

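View pics/wrist_j.png

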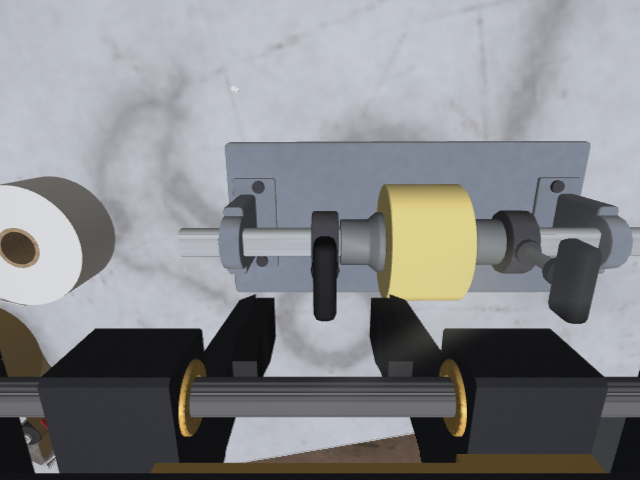

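```bash
python3 -c "
from workcell import *
print(get_obs()['t'],job_done())"
```

```text
the job is handed in; nothing more can be done
15.625 None
```

The loose collar (the one on the +y side) is turned back so its handle stands upright over the flat. Its screw is tightened clockwise to the stop, and the job was handed in at 15.6 s.

- **First attempt:** the first tightening left the handle leaning about 0.06 rad to the front. I gripped the bar again, unscrewed it, set the collar upright, then tightened again.
- **Bar:** it reached its stop, where the moment rose to about 0.15 N m and the jaws turned on without it. The wrist view puts it square across the shaft to within about 0.3°.
- **Lean:** a small lean to the back remains, about 0.02–0.025 rad. The two cameras differ slightly: the bar's middle is about 1.3 mm back of the set handle in the side view, and about 2 mm back of the flat in the wrist view.
- **Robot:** the gripper is open, about 30 mm above the bar, and touching nothing.
- **Not checked:** the top camera could not confirm the loose handle at the end because the arm was in the way.

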